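# Hang the dispensing caddy on its cleat

### The arm

A 6-joint arm with a two-finger parallel gripper is mounted at the origin on the work surface. World frame = base frame: x ahead of the robot, y to its left, z up, the work surface at z = 0. Lengths are in m, angles in degrees, forces in N, time in s.
With the tool pointing down it reaches from about 0.25 to 0.725 m from the base axis. Payload 9.7 kg.
Tool frame: the origin (TCP) lies between the finger pads; the fingertips stand 19 mm ahead of it and the grasp point (between the pads) is the TCP; x points along the fingers, y is the direction in which the jaws open and shut, and the axes are right-handed (so a half turn about x gives the same grasp; the last joint's range is limited). The gripper opens to 85 mm and grips with 20 to 120 N. Pads are 22 mm wide; open, the fingers measure 114 mm over their backs; the gripper's body (76 mm by 85 mm) begins 54 mm behind the grasp point. The pads swing forward as they close: fully open they stand 13 mm farther back than shut.
Start: joints at [-68.812, 4.979, 10.078, 95.1, 0, 90], TCP at [0.199, -0.513, 0.226] pointing down, gripper open.
Joint ranges: [-179.16, 179.16], [-48.56, 103.87], [-65.8, 70.77], [-126.05, 130.52], [-82.76, 87.17], [-180, 180]. Speed limits (degrees/s): [127.2, 127.2, 147.25, 180, 180, 180].

### API

Orientations are given as [roll, pitch, yaw] about the fixed x, y, z axes, in that order (R = Rz(yaw) Ry(pitch) Rx(roll)).
In Python, from workcell import bot gives the robot as it stands. The module is installed in compiled form; this text tells all that it offers.
- The arm moves only by the shell command python3 -m handwheel 'ROWS' [FORCE]. ROWS is JSON, a list of rows, each a list of 7 numbers: the turn, a rotation vector about the tool's x, y, z in degrees, then the shift along the tool's x, y, z in m, then the closure, from -1 (fully open) to 1 (shut), so that 0 is half open. In form: [[ax, ay, az, dx, dy, dz, fingers], ...]. A call has 1 to 20 rows; each row is the pose to reach, as a shift and turn from the pose commanded when the call began, along the tool's axes at that moment; what a row does not reach only later rows make up. A row lasts 1/8 s, in which the tool goes at most 62.5 mm and 10.7 degrees, less where a joint would pass 70% of its speed; a pose out of reach is approached as far as the arm can. A call with a gripper value outside its range is refused whole. The fingers move at their own pace and stop on an object; FORCE is the grip in N (left out, the last holds). Time passes only in rows, so rows that repeat a pose let the fingers close. It gives the time, the measured TCP pose, the force and the opening at its end, in the units of the state.
- bot.get_obs(): the state, without advancing time (a new reading comes with each control period).
- bot.camera(name): name is "side" or "top" or "wrist"; returns a dict with "frame" (400x640x3 uint8, red, green, blue), "fx", "fy", "cx", "cy" (pixels), "R" (3x3) and "t" (3): a world point X has camera coordinates R X + t; the wrist camera has in their place "tool_from_camera" (4x4, takes a point from camera to tool coordinates, whose origin is the TCP and whose axes are the tool frame's). Camera axes: x right, y down, z forward; pixel columns grow to the right and rows downward; lengths in m; the calibration is good to about 2 mm. A picture is of the moment at which its call begins: read the wrist's pose just before it. There is no depth.
- bot.job_done(): hands the job in, once; it reports no verdict.
Trained networks look in a picture, given as the dict that the camera call returned (one of the last four; its "shot" number tells which), for a name from the list of things; names that differ only in an ending like _2 or _b are one class to them, and where a whole thing is asked for, a point or a joint stands for the part that bears it (a point fixed in the world has none). Each returns a list of dicts, best first, with "conf" (0 to 1); they miss things now and then, are a little off and sometimes report something else, mostly with a low value. They report only what shows in the picture. A call takes as long as a camera call.
- bot.look_for(name, picture): "bbox" ([left, top, width, height] as shares, 0 to 1, of the picture: columns of its width, rows of its height, round what is visible of it).
- bot.tip_of(name, picture): "centre" ([column, row] as shares, 0 to 1, of the picture: columns of its width, rows of its height: a listed point, or the origin of a listed thing).
The state is a dict: "time": time; "q": joint angles; "qd": joint speeds; "joint_efforts": joint torques, N m; "ee_pos": TCP position; "tcp_rot": TCP orientation; "wrist_force": force on the tool from outside, world axes, zero at the start; "torque": the same for the moment, N m; "opening": finger opening in m.
Only numpy, scipy, OpenCV 4.12 (cv2) and the standard library are available. Lean on these libraries where they do the work, as an engineer would, in place of code of your own. Each camera call takes 0.05 s, during which the arm holds its last target.

### The job

Clear the dispensing counter: take the grey caddy that has an angled strip along its back, tip its front up by about 15 degrees, bring the strip over the cleat of the low steel upstand, then lower and level it so that the strip drops behind the cleat and the caddy hangs there fully home and level, about midway along the cleat, and let go. Leave the other grey caddy, which has no strip, where it stands.

Things in the scene. Friction and masses are not known exactly. Their poses are not given: they have to be found in the camera images.
- caddy_centre (a point): Centre (65 mm above underside) of the caddy to hang: open grey box 110 mm wide (x), 90 deep (y), rim 80 above underside, 0.15-0.31 kg, front -y, back +y with a sloping strip that the other lacks. Grip the upright plate amid it: 12 mm thick (x), 50 long (y), from the rim to 130 mm above underside, so the grasp is about 43 mm above this point. Starts upright on the counter. z up.
- caddy_strip (a point): Middle of the free lower edge of that caddy's rear strip, 78 mm behind (+y) and 31 mm below the caddy's centre. The strip is 90 mm wide (x), 5 thick; it starts on the back wall 77 mm above the underside and slopes down and back, 38 degrees from vertical, to this edge. Axes are the caddy's.
- cleat (a point): Middle of the top edge of a fixed cleat 170 mm long (x), 5 thick, 113 mm above the counter on a low steel upstand (300 wide, 150 high) left of the robot. Its wall is 31 mm behind (+y); the cleat slopes down to it at 38 degrees from vertical: a V open upwards. A 35 mm black spacer below backs the caddy. Home: caddy axes parallel to these, its centre 49 mm in front (-y) and 2 mm above this point.
- plain_centre (a point): Centre, 65 mm above its underside, of the other caddy, to be left alone: the same grey box with the same grip plate, but no strip on its back; axes as for the first. The two may stand in either place.

How it is judged (in metres and radians):
On the way:
1. the caddy is brought to the cleat with its front tipped up (by more than 5 degrees) (x of caddy_centre in the frame of cleat between -0.05 and 0.05 m and y of caddy_centre in the frame of cleat between -0.1095 and 0.0005 m and z of caddy_centre in the frame of cleat between -0.0082 and 0.0918 m and angle between caddy_centre's own y axis and vertical above 1.6578 rad), for 0.1 s.
At the end, for the whole second after the job is handed in: The caddy hangs released and still on the cleat: its centre within 35 mm of midway along the cleat, within 10 mm of its home position in height and in distance from the wall, upright within 7 degrees and parallel to the wall within 8.5 degrees (x of caddy_centre in the frame of cleat between -0.035 and 0.035 m and y of caddy_centre in the frame of cleat between -0.0595 and -0.0395 m and z of caddy_centre in the frame of cleat between -0.0072 and 0.0118 m and angle between caddy_centre's own z axis and vertical below 0.12 rad and angle between the x axis of caddy_centre and the x axis of cleat, either way round below 0.15 rad and linear speed of caddy below 0.02 m/s); the robot touches nothing.
It fails at once if the other caddy is moved by more than 25 mm (distance of plain_centre from where it was at the start of the episode above 0.025 m).
It also fails if it takes over 42 s, if anything falls off the work surface, if the arm or the gripper's body presses on something with over 40 N, if the wrist force passes 120 N, or if a joint passes its speed limit or range.

## Working session

There is one attempt and no reset: what is moved stays moved. The work goes in short steps, Python scripts to look and compute and a shell command to move; the robot and the scene stay as the last step left them, time stands still between calls to the robot, and variables do not carry over. Pictures are saved under pics/ and viewed, and the job is handed in when it is done.

```bash
mkdir -p pics; cat > h.py <<'E'
from workcell import bot
import numpy as np, cv2
from scipy.spatial.transform import Rotation as Ro
def save(p,n): cv2.imwrite('pics/'+n+'.png',p['frame'][:,:,::-1])
def obs():
    o=bot.get_obs(); print({k:np.round(o[k],4).tolist() for k in ('time','q','ee_pos','tcp_rot','wrist_force','opening')}); return o
E
python3 - <<'E'
from h import *
obs()
for c in ('side','top','wrist'):
    p=bot.camera(c); save(p,c+'0')
    print(c,[round(p[k],1) for k in('fx','fy','cx','cy')])
    for k in('R','t','tool_from_camera'):
        if k in p: print(k,np.round(p[k],4).tolist())
    for n in('caddy_centre','caddy_strip','cleat','plain_centre'):
        print(n,[(round(d['conf'],2),np.round(np.array(d['centre'])*[640,400],1).tolist()) for d in bot.tip_of(n,p)[:3]])
E
```

```text
{'time': 0.0, 'q': [-68.8114, 5.0118, 10.0328, 95.0994, 0.0009, 90.0009], 'ee_pos': [0.1987, -0.5126, 0.2252], 'tcp_rot': [-90.6565, 89.9216, 110.5312], 'wrist_force': [-0.1474, 0.2188, -0.085], 'opening': 0.0857}
side [387.0, 387.0, 328.0, 196.5]
R [[0.8066, -0.5909, 0.0182], [-0.4171, -0.5907, -0.6907], [0.4189, 0.5495, -0.7229]]
t [-0.4114, 0.3077, 0.581]
caddy_centre [(0.58, [366.7, 339.9])]
caddy_strip [(0.57, [340.4, 313.5])]
cleat [(0.68, [266.4, 117.3])]
plain_centre [(0.58, [366.4, 215.0])]
top [445.7, 445.7, 329.3, 195.6]
R [[0.0006, -1.0, 0.0005], [-0.9873, -0.0007, -0.1591], [0.1591, -0.0004, -0.9873]]
t [0.0122, 0.518, 1.0291]
caddy_centre [(0.82, [432.9, 235.4])]
caddy_strip [(0.64, [393.4, 232.5])]
cleat [(0.83, [197.3, 173.2])]
plain_centre [(0.85, [353.0, 169.4])]
wrist [306.9, 306.9, 323.6, 196.8]
tool_from_camera [[-0.0004, -0.2845, 0.9587, -0.1491], [1.0, 0.0001, 0.0005, 0.0003], [-0.0002, 0.9587, 0.2845, -0.0733], [0.0, 0.0, 0.0, 1.0]]
caddy_centre []
caddy_strip []
cleat []
plain_centre []
```

View pics/side0.png

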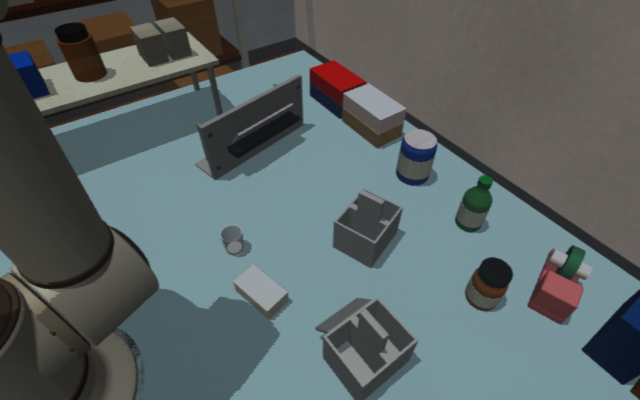

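View pics/top0.png

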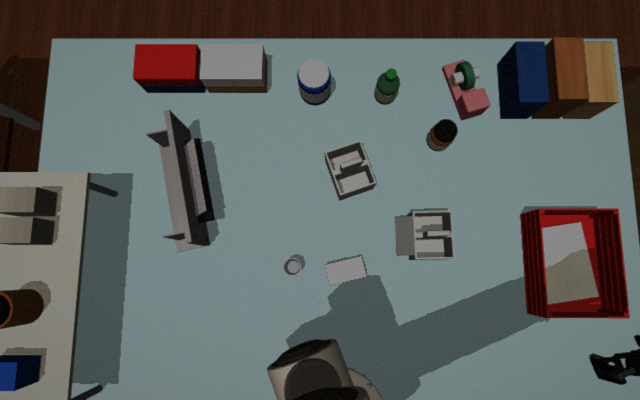

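View pics/wrist0.png

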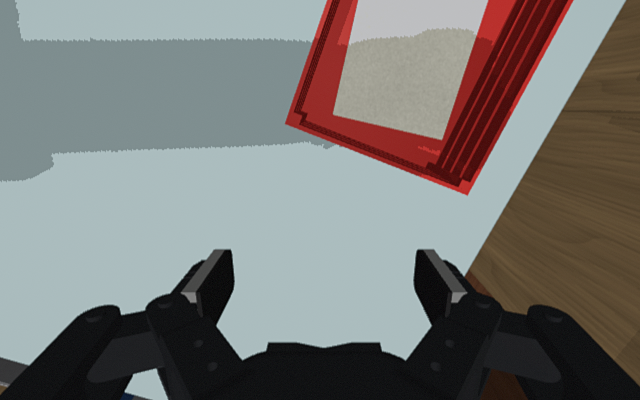

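The caddy with the strip is the nearer one: strip on its left at about (400,235) in top and (340,315) in side. The upstand is at left, turned by roughly 10 degrees. Next I triangulate.

```bash
cat >> h.py <<'E'
def ray(p,uv):
    d=p['R'].T@np.array([(uv[0]-p['cx'])/p['fx'],(uv[1]-p['cy'])/p['fy'],1]); return -p['R'].T@p['t'],d
def onz(p,uv,z):
    c,d=ray(p,uv); return c+d*(z-c[2])/d[2]
def tri(obs):
    A=np.zeros((3,3));b=np.zeros(3)
    for p,uv in obs:
        c,d=ray(p,uv);d/=np.linalg.norm(d);M=np.eye(3)-np.outer(d,d);A+=M;b+=M@c
    X=np.linalg.solve(A,b);return X
def proj(p,X):
    c=p['R']@np.asarray(X)+p['t'];return np.array([p['fx']*c[0]/c[2]+p['cx'],p['fy']*c[1]/c[2]+p['cy']])
def cam(n):
    p=bot.camera(n);p['R']=np.array(p['R']);p['t']=np.array(p['t']);return p
E
python3 - <<'E'
from h import *
s=cam('side');t=cam('top')
for n in('caddy_centre','caddy_strip','cleat','plain_centre'):
    a=[np.array(bot.tip_of(n,p)[0]['centre'])*[640,400] for p in(s,t)]
    X=tri([(s,a[0]),(t,a[1])]);print(n,X.round(4),[ (proj(p,X)-q).round(1) for p,q in zip((s,t),a)])
f=t['frame'][:,:,::-1]
cv2.imwrite('pics/ztop.png',cv2.resize(f[190:280,380:480],None,fx=7,fy=6.6,interpolation=cv2.INTER_CUBIC))
cv2.imwrite('pics/zcl.png',cv2.resize(f[100:260,130:230],None,fx=3.7,fy=3.7,interpolation=cv2.INTER_CUBIC))
E
```

```text
caddy_centre [ 0.4218 -0.2253  0.0757] [array([ 0.2, -0. ]), array([-0.1,  0.1])]
caddy_strip [ 0.42   -0.1528  0.0335] [array([ 0.6, -0.1]), array([-0.2,  0.4])]
cleat [0.5563 0.3199 0.1037] [array([ 2.1, -0.4]), array([-0.9,  2.1])]Traceback (most recent call last):
  File "<stdin>", line 4, in <module>
IndexError: list index out of range
```

```bash
python3 - <<'E'
from h import *
f=cv2.imread('pics/top0.png');g=cv2.imread('pics/side0.png')
a=cv2.resize(f[190:280,380:480],(700,600)[:2],interpolation=cv2.INTER_CUBIC)
cv2.imwrite('pics/ztop.png',cv2.resize(f[195:275,385:465],(600,600),interpolation=cv2.INTER_CUBIC))
cv2.imwrite('pics/zcl.png',cv2.resize(f[100:260,130:230],None,fx=3.7,fy=3.7,interpolation=cv2.INTER_CUBIC))
cv2.imwrite('pics/zcs.png',cv2.resize(g[70:180,180:320],None,fx=5,fy=5,interpolation=cv2.INTER_CUBIC))
E
```

```text
(no output)
```

View pics/ztop.png

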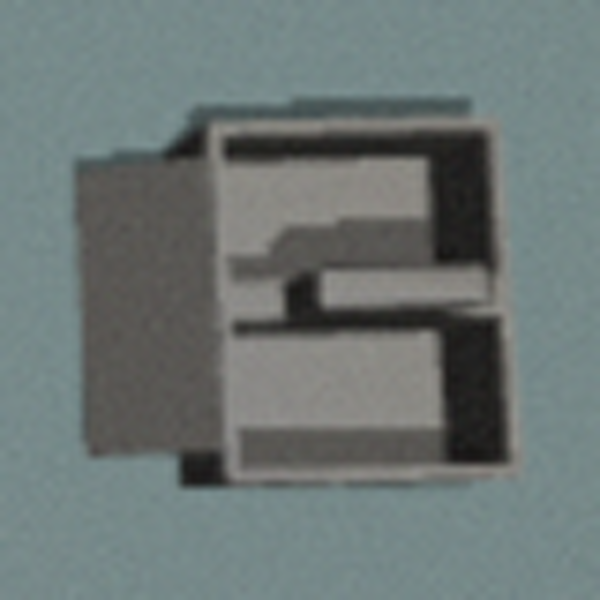

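View pics/zcl.png

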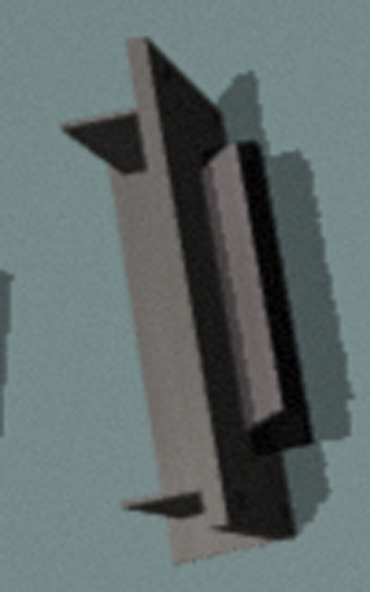

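View pics/zcs.png

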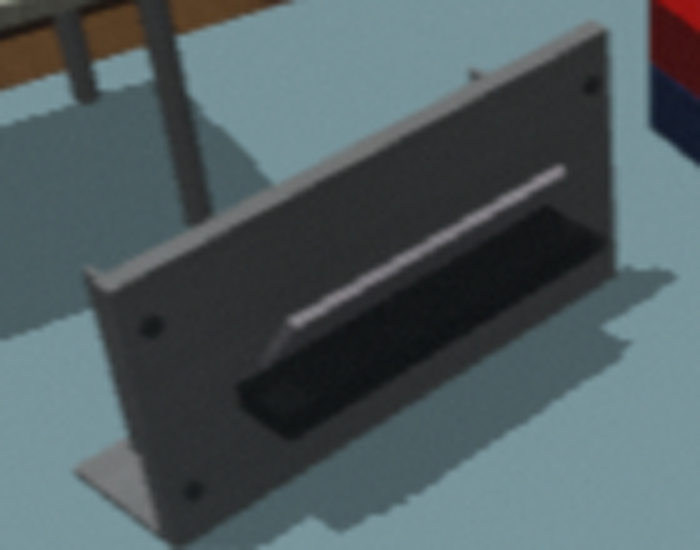

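```bash
python3 - <<'E'
from h import *
s=cam('side');t=cam('top')
c=[onz(t,np.array(q)/7.5+[385,195]-0.5,0.08) for q in((212,122),(500,122),(518,475),(232,483))]
for x in c: print(x.round(4))
lt,rt,rb,lb=c
ang=lambda v:np.degrees(np.arctan2(v[1],v[0])).round(2)
print('caddy yaw',ang(lt-lb),ang(rt-rb),ang(lt-rt)-90,ang(lb-rb)-90,'cent',np.mean(c,0).round(4),np.linalg.norm(lt-lb),np.linalg.norm(lt-rt))
A=onz(t,np.array((239,144))/3.7+[130,100]-.5,.113);B=onz(t,np.array((283,410))/3.7+[130,100]-.5,.113)
print('cleat top',A,B,(A+B)/2,np.linalg.norm(A-B),ang(A-B))
A=onz(s,np.array((564,170))/5+[180,70]-.5,.113);B=onz(s,np.array((291,322))/5+[180,70]-.5,.113)
print('cleat side',A,B,(A+B)/2,np.linalg.norm(A-B),ang(A-B))
# wall top edge front: top cam zoom (148,38)->? front top edge; 
A=onz(t,np.array((148,38))/3.7+[130,100]-.5,.15);B=onz(t,np.array((225,528))/3.7+[130,100]-.5,.15)
print('wall top',A,B,(A+B)/2,np.linalg.norm(A-B),ang(A-B))
A=onz(s,np.array((607,28))/5+[180,70]-.5,.15);B=onz(s,np.array((107,290))/5+[180,70]-.5,.15)
print('wall side',A,B,(A+B)/2,np.linalg.norm(A-B),ang(A-B))
E
```

```text
[ 0.4766 -0.1798  0.08  ]
[ 0.4767 -0.2682  0.08  ]
[ 0.3694 -0.269   0.08  ]
[ 0.3669 -0.1826  0.08  ]
caddy yaw 1.48 0.44 0.04000000000000625 1.6200000000000045 cent [ 0.4224 -0.2249  0.08  ] 0.10975780112933034 0.08840911576481164
cleat top [0.63876686 0.32161868 0.113     ] [0.47317701 0.28704619 0.113     ] [0.55597193 0.30433244 0.113     ] 0.16916044637970779 11.79
cleat side [0.63641025 0.32336553 0.113     ] [0.47214134 0.29001512 0.113     ] [0.5542758  0.30669033 0.113     ] 0.16762017303326082 11.48
wall top [0.69369097 0.36793509 0.15      ] [0.40034373 0.30693155 0.15      ] [0.54701735 0.33743332 0.15      ] 0.29962315411827456 11.75
wall side [0.6931033  0.36902703 0.15      ] [0.40154432 0.30627401 0.15      ] [0.54732381 0.33765052 0.15      ] 0.29823578753469976 12.15
```

```bash
cat >> h.py <<'E'
CL=np.array([.555,.3055,.113]);CY=11.8
def dtool(yaw,tilt,s=1):
    """tool rotation: caddy R = Rz(yaw)Rx(-tilt) (front up tilt)"""
    C=Ro.from_euler('z',yaw,degrees=True)*Ro.from_euler('x',-tilt,degrees=True)
    T=np.array([[0,0,-1.],[s,0,0],[0,-s,0]]).T
    return C*Ro.from_matrix(T),C
def rel(Rt,p,o=None):
    o=o or bot.get_obs(); R0=Ro.from_euler('xyz',o['tcp_rot'],degrees=True)
    w=(R0.inv()*Rt).as_rotvec(degrees=True);d=R0.inv().apply(np.array(p)-o['ee_pos'])
    print('row',w.round(1).tolist(),d.round(4).tolist(),'| rows rot %.1f lin %.1f'%(np.linalg.norm(w)/10.7,np.linalg.norm(d)/.0625))
E
python3 - <<'E'
from h import *
o=obs(); print(Ro.from_euler('xyz',o['tcp_rot'],degrees=True).as_matrix().round(2))
for s in(1,-1): rel(dtool(1,0,s)[0],[.4222,-.225,.22],o)
E
```

```text
{'time': 1.3, 'q': [-68.8126, 4.9791, 10.0785, 95.0988, -0.0017, 89.9997], 'ee_pos': [0.1988, -0.5128, 0.2259], 'tcp_rot': [20.1659, 89.9982, -138.6464], 'wrist_force': [0.0362, -0.3147, -0.4703], 'opening': 0.0857}
[[-0.    0.36 -0.93]
 [-0.   -0.93 -0.36]
 [-1.    0.    0.  ]]
row [-69.8, 0.0, 0.0] [0.0059, -0.1876, -0.3124] | rows rot 6.5 lin 5.8
row [110.2, 0.0, -0.0] [0.0059, -0.1876, -0.3124] | rows rot 10.3 lin 5.8
```

```bash
python3 -m handwheel '[[-35,0,0,0.003,-0.094,-0.156,-0.3],[-70,0,0,0.006,-0.188,-0.312,-0.3],[-70,0,0,0.006,-0.188,-0.312,-0.3],[-70,0,0,0.006,-0.188,-0.312,-0.3],[-70,0,0,0.006,-0.188,-0.312,-0.3],[-70,0,0,0.006,-0.188,-0.312,-0.3],[-70,0,0,0.006,-0.188,-0.312,-0.3],[-70,0,0,0.006,-0.188,-0.312,-0.3],[-70,0,0,0.006,-0.188,-0.312,-0.3],[-70,0,0,0.006,-0.188,-0.312,-0.3]]' 60
python3 - <<'E'
from h import *
o=obs();p=bot.camera('wrist');save(p,'w1');rel(dtool(1,0)[0],[.4222,-.225,.108],o)
for n in('caddy_centre','caddy_strip'):print(n,[(round(d['conf'],2),np.round(np.array(d['centre'])*[640,400],1).tolist()) for d in bot.tip_of(n,p)[:3]])
E
```

```text
time: 2.55
ee_pos: [0.4214, -0.2253, 0.2199]
tcp_rot: [46.3, 90.0, -42.6]
wrist_force: [0.1, -0.8, 0.6]
opening: 0.0557
{'time': 2.55, 'q': [-28.1345, -5.0009, -0.5635, 94.4318, -0.0015, 60.826], 'ee_pos': [0.4214, -0.2253, 0.2199], 'tcp_rot': [46.3224, 89.9942, -42.638], 'wrist_force': [0.1, -0.8171, 0.6412], 'opening': 0.0557}
row [0.0, 0.0, -0.0] [0.1119, 0.0008, -0.0003] | rows rot 0.0 lin 1.8
caddy_centre [(0.85, [325.6, 179.9])]
caddy_strip [(0.6, [322.1, 96.5])]
```

View pics/w1.png

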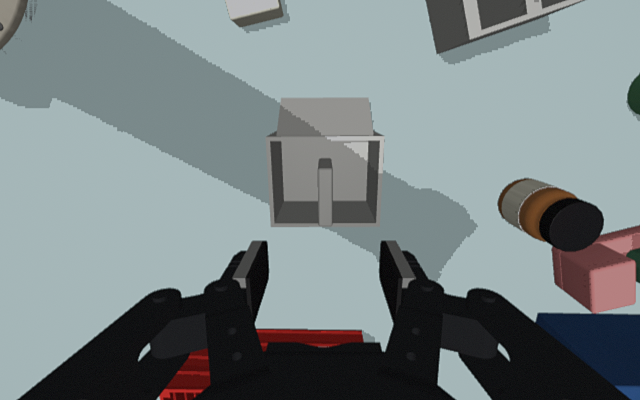

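```bash
python3 - <<'E'
from h import *
o=bot.get_obs();p=bot.camera('wrist')
R=Ro.from_euler('xyz',o['tcp_rot'],degrees=True);M=np.array(p['tool_from_camera'])
def w(uv,z):
    d=M[:3,:3]@np.array([(uv[0]-p['cx'])/p['fx'],(uv[1]-p['cy'])/p['fy'],1]);c=R.apply(M[:3,3])+o['ee_pos'];d=R.apply(d);return (c+d*(z-c[2])/d[2]).round(4)
for q in((318,167),(332,167),(318.5,225),(332.5,225)): print('plate',w(q,.13))
for q in((267,136),(383,136),(380,227),(271,227)): print('rim',w(q,.08))
print('centre',w((325.6,179.9),.065))
E
```

```text
plate [ 0.4176 -0.1992  0.13  ]
plate [ 0.4287 -0.199   0.13  ]
plate [ 0.4188 -0.2484  0.13  ]
plate [ 0.4305 -0.2481  0.13  ]
rim [ 0.3693 -0.1808  0.08  ]
rim [ 0.4768 -0.1787  0.08  ]
rim [ 0.4806 -0.2694  0.08  ]
rim [ 0.3703 -0.2715  0.08  ]
centre [ 0.4247 -0.2251  0.065 ]
```

The picture shows the caddy square to the tool, strip at the top at (325,115), and the plate centred at about (325,196) between the open fingers. I'll descend and grip.

```bash
python3 -m handwheel '[[0,0,0,0.04,0.002,-0.0005,-0.3],[0,0,0,0.08,0.002,-0.0005,-0.3],[0,0,0,0.11,0.002,-0.0005,-0.3],[0,0,0,0.112,0.002,-0.0005,-0.3],[0,0,0,0.112,0.002,-0.0005,-0.3],[0,0,0,0.112,0.002,-0.0005,1],[0,0,0,0.112,0.002,-0.0005,1],[0,0,0,0.112,0.002,-0.0005,1],[0,0,0,0.112,0.002,-0.0005,1],[0,0,0,0.112,0.002,-0.0005,1],[0,0,0,0.112,0.002,-0.0005,1],[0,0,0,0.112,0.002,-0.0005,1],[0,0,0,0.112,0.002,-0.0005,1]]' 60
python3 - <<'E'
from h import *
o=obs();p=bot.camera('wrist');save(p,'w2')
E
```

```text
time: 4.38
ee_pos: [0.4236, -0.2244, 0.1086]
tcp_rot: [12.4, 90.0, -76.4]
wrist_force: [-3.1, -1.3, 5.2]
opening: 0.0109
{'time': 4.375, 'q': [-27.8959, -5.4233, -13.2533, 82.1446, -0.0287, 60.9266], 'ee_pos': [0.4236, -0.2244, 0.1086], 'tcp_rot': [12.415, 89.9617, -76.4075], 'wrist_force': [-3.053, -1.3244, 5.178], 'opening': 0.0109}
```

View pics/w2.png

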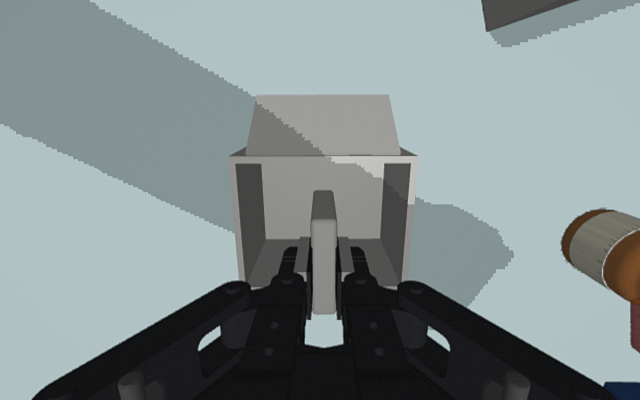

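```bash
python3 -m handwheel '[[0,0,0,-0.03,0,0,1],[0,0,0,-0.08,0,0,1],[0,0,0,-0.13,0,0,1],[0,0,0,-0.18,0,0,1],[0,0,0,-0.21,0,0,1],[0,0,0,-0.22,0,0,1],[0,0,0,-0.22,0,0,1]]' 60
cat > clr.py <<'E'
import numpy as np
def samp(a,b,n=80): return np.linspace(0,1,n)[:,None]*(np.array(b,float)-a)+a
def T(P,y,z,t):
    t=np.radians(t);c,s=np.cos(t),np.sin(t);return np.c_[P[:,0]*c+P[:,1]*s+y,-P[:,0]*s+P[:,1]*c+z]
strip=samp((45,12),(78,-31));back=samp((45,-65),(45,15),160);cleat=samp((0,0),(31,-39.7))
def dmin(A,B): return np.sqrt(((A[:,None]-B[None])**2).sum(2)).min()
def clear(y,z,t):
    S=T(strip,y,z,t);B=T(back,y,z,t)
    a=dmin(S,cleat)-5; b=31-S[-1,0]-2; 
    if S[-1,1]>37: b=99
    c=dmin(B,cleat)-2.5
    m=(B[:,1]<-40); d=(-4-B[m,0]).min() if m.any() else 99
    n=np.array([.788,.616]); sgn=1 if S[-1,1]>0 or S[-1]@n>0 else -1
    return [round(float(v),1) for v in(a if sgn>0 else -9,b,c,d)]
if __name__=='__main__':
    for t in(15,12,9,6,3,0):
        for z in(60,50,40,30,25,20,15,10,6,2):
            best=max(((min(clear(y,z,t)),y) for y in np.arange(-65,-38,1)))
            print(t,z,'y',best[1],'clr',clear(best[1],z,t))
E
python3 clr.py
python3 - <<'E'
from h import *
o=obs();p=bot.camera('side');save(p,'s3')
E
```

```text
time: 5.3
ee_pos: [0.4239, -0.2243, 0.3273]
tcp_rot: [-129.5, 90.0, 141.7]
wrist_force: [1.0, 0.4, -2.5]
opening: 0.0105
15 60 y -52 clr [13.1, 13.7, 18.3, 99.0]
15 50 y -48 clr [10.1, 9.7, 11.8, 99.0]
15 40 y -45 clr [6.4, 6.7, 6.3, 99.0]
15 30 y -43 clr [1.8, 4.7, 1.8, 11.2]
15 25 y -42 clr [-0.5, 3.7, -0.5, 8.9]
15 20 y -39 clr [-1.2, 0.7, -2.3, 4.6]
15 15 y -39 clr [-4.3, 0.7, -2.4, 3.3]
15 10 y -39 clr [-9.0, 0.7, -2.3, 1.8]
15 6 y -39 clr [-9.0, 0.7, -2.3, 0.8]
15 2 y -39 clr [-9.0, 0.7, -2.2, -0.2]
12 60 y -56 clr [14.3, 15.1, 19.8, 99.0]
12 50 y -52 clr [11.2, 11.1, 13.8, 99.0]
12 40 y -49 clr [7.4, 8.1, 8.7, 99.0]
12 30 y -46 clr [3.6, 5.1, 3.7, 11.0]
12 25 y -45 clr [1.3, 4.1, 1.7, 8.8]
12 20 y -44 clr [-1.0, 3.1, -0.3, 6.8]
12 15 y -39 clr [-0.1, -1.9, -2.2, 0.7]
12 10 y -39 clr [-3.2, -1.9, -2.3, -0.3]
12 6 y -39 clr [-9.0, -1.9, -2.2, -1.2]
12 2 y -39 clr [-9.0, -1.9, -2.4, -2.0]
9 60 y -60 clr [16.1, 16.8, 21.1, 99.0]
9 50 y -56 clr [12.2, 12.8, 15.6, 99.0]
9 40 y -52 clr [9.2, 8.8, 10.1, 99.0]
9 30 y -49 clr [5.4, 5.8, 5.6, 10.6]
9 25 y -48 clr [3.1, 4.8, 3.8, 8.8]
9 2
[... 836 characters left out ...]
3 10 y -49 clr [1.1, 1.7, 2.0, 2.6]
3 6 y -47 clr [0.2, -0.3, -0.2, 0.4]
3 2 y -46 clr [-1.5, -1.3, -1.5, -0.9]
0 60 y -65 clr [26.8, 16.0, 17.5, 99.0]
0 50 y -65 clr [18.0, 16.0, 17.5, 99.0]
0 40 y -62 clr [13.2, 13.0, 14.5, 99.0]
0 30 y -59 clr [9.4, 10.0, 11.5, 99.0]
0 25 y -57 clr [7.9, 8.0, 9.5, 99.0]
0 20 y -55 clr [6.4, 6.0, 7.5, 6.0]
0 15 y -54 clr [4.1, 5.0, 6.5, 5.0]
0 10 y -52 clr [2.6, 3.0, 4.5, 3.0]
0 6 y -50 clr [1.7, 1.0, 2.5, 1.0]
0 2 y -49 clr [0.0, 0.0, 1.5, 0.0]
{'time': 5.3, 'q': [-27.8819, -1.0115, 15.4888, 106.5229, 0.0042, 60.9259], 'ee_pos': [0.4239, -0.2243, 0.3273], 'tcp_rot': [-129.539, 89.977, 141.6532], 'wrist_force': [0.9571, 0.4051, -2.4971], 'opening': 0.0105}
```

View pics/s3.png

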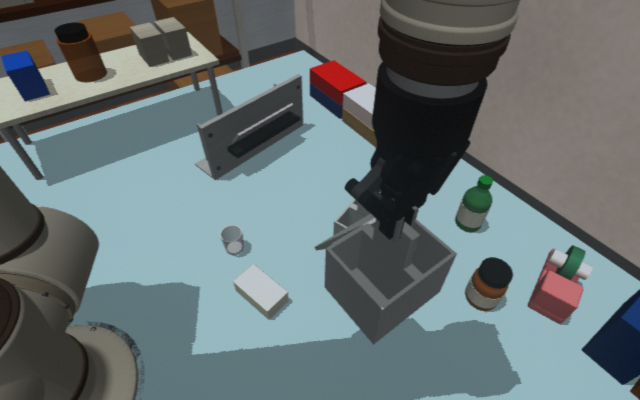

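The caddy is held and clear. I'll work out the transit to a tipped standoff in front of the cleat.

```bash
cat >> h.py <<'E'
def tgt(y,z,t,x=0,yaw=CY,off=(0,0,.0436)):
    """caddy centre at cleat-frame x,y,z (mm), tilt t -> tool R, TCP"""
    Rt,C=dtool(yaw,t); W=Ro.from_euler('z',CY,degrees=True)
    c=CL+W.apply(np.array([x,y,z])/1e3); return Rt,c+C.apply(off)
def cadpose(o,off=(0,0,.0436)):
    R=Ro.from_euler('xyz',o['tcp_rot'],degrees=True); C=R*dtool(0,0)[0].inv()
    c=o['ee_pos']-C.apply(off); l=Ro.from_euler('z',CY,degrees=True).inv().apply(c-CL)*1e3
    m=C.as_matrix(); print('caddy in cleat frame mm',l.round(1),'tilt %.1f yaw %.1f'%(-np.degrees(np.arcsin(m[2,1])),np.degrees(np.arctan2(m[1,0],m[0,0]))-CY)); return c,C
E
python3 - <<'E'
from h import *
o=obs();R,p=tgt(-110,130,15);print(p);rel(R,p,o)
E
```

```text
{'time': 5.35, 'q': [-27.8842, -1.0078, 15.4132, 106.505, 0.0027, 60.9268], 'ee_pos': [0.4238, -0.2242, 0.3266], 'tcp_rot': [-120.9317, 89.916, 150.2573], 'wrist_force': [0.3681, 0.1612, -1.901], 'opening': 0.0108}
[0.57518693 0.20887063 0.28511437]
row [-10.5, -15.0, 1.5] [0.0416, 0.1604, -0.4298] | rows rot 1.7 lin 7.4
```

```bash
python3 -m handwheel '[[-1,0,0,0,0.01,-0.03,1],[-2,0,0,0,0.03,-0.08,1],[-3,-2,0.2,0,0.05,-0.13,1],[-4,-4,0.4,0,0.067,-0.18,1],[-5,-6,0.6,0,0.086,-0.23,1],[-6,-8,0.8,0.005,0.105,-0.28,1],[-8,-10,1,0.01,0.123,-0.33,1],[-9,-12,1.2,0.02,0.142,-0.38,1],[-10,-14,1.4,0.03,0.155,-0.415,1],[-10.5,-15,1.5,0.0416,0.1604,-0.43,1],[-10.5,-15,1.5,0.0416,0.1604,-0.43,1],[-10.5,-15,1.5,0.0416,0.1604,-0.43,1],[-10.5,-15,1.5,0.0416,0.1604,-0.43,1]]' 60
python3 - <<'E'
from h import *
o=obs();cadpose(o)
for c in('side','wrist','top'):
    p=bot.camera(c);save(p,c+'4')
    for n in('caddy_centre','caddy_strip','cleat'):print(c,n,[(round(d['conf'],2),np.round(np.array(d['centre'])*[640,400],1).tolist()) for d in bot.tip_of(n,p)[:2]])
E
```

```text
time: 6.98
ee_pos: [0.5752, 0.2077, 0.2875]
tcp_rot: [0.8, 75.0, -77.6]
wrist_force: [-0.6, -0.4, -1.4]
opening: 0.0104
{'time': 6.975, 'q': [26.7064, 19.3235, 32.7394, 107.208, -14.5499, 105.5502], 'ee_pos': [0.5752, 0.2077, 0.2875], 'tcp_rot': [0.7707, 74.9745, -77.5888], 'wrist_force': [-0.616, -0.4154, -1.385], 'opening': 0.0104}
caddy in cleat frame mm [-1.000e-01 -1.112e+02  1.324e+02] tilt 15.0 yaw -0.1
side caddy_centre [(0.92, [297.9, 82.9])]
side caddy_strip [(0.92, [279.1, 93.2])]
side cleat [(0.68, [264.3, 120.1])]
wrist caddy_centre [(0.62, [322.1, 220.4])]
wrist caddy_strip [(0.62, [323.4, 97.9])]
wrist cleat [(0.69, [321.3, 18.8])]
top caddy_centre [(0.61, [237.7, 150.5])]
top caddy_strip []
top cleat [(0.66, [197.9, 176.7])]
```

View pics/side4.png

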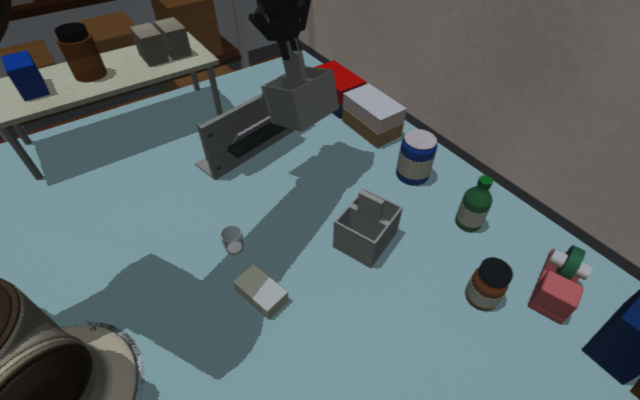

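View pics/wrist4.png

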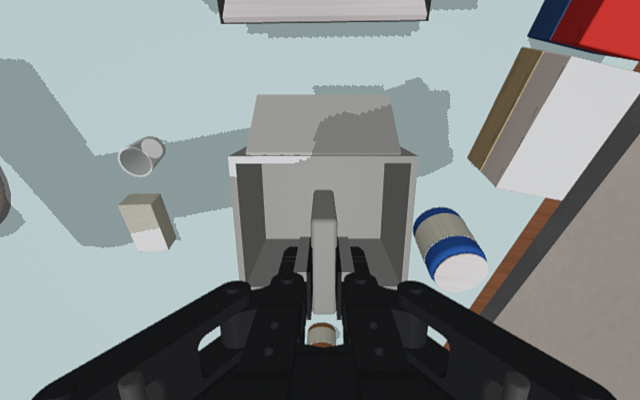

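View pics/top4.png

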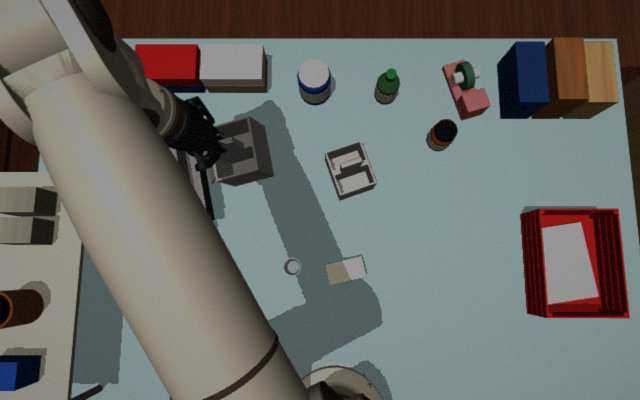

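```bash
python3 - <<'E'
from h import *
o=bot.get_obs();p=bot.camera('wrist')
cv2.imwrite('pics/zw4.png',cv2.resize(p['frame'][0:50,205:445,::-1],None,fx=3.3,fy=6,interpolation=cv2.INTER_CUBIC))
R=Ro.from_euler('xyz',o['tcp_rot'],degrees=True);M=np.array(p['tool_from_camera'])
def w(uv,z):
    d=M[:3,:3]@np.array([(uv[0]-p['cx'])/p['fx'],(uv[1]-p['cy'])/p['fy'],1]);c=R.apply(M[:3,3])+o['ee_pos'];d=R.apply(d);return c+d*(z-c[2])/d[2]
a=w((222,23),.113);b=w((429,20),.113);print(a,b,(a+b)/2,np.linalg.norm(a-b),np.degrees(np.arctan2(*(b-a)[1::-1])))
E
```

```text
[0.47259098 0.28709967 0.113     ] [0.64327256 0.32493045 0.113     ] [0.55793177 0.30601506 0.113     ] 0.1748238292910638 12.497309014886904
```

View pics/zw4.png

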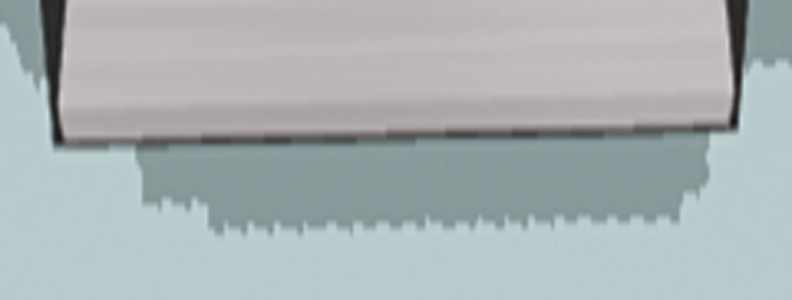

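```bash
sed -i 's/^CL=.*/CL=np.array([.5555,.3057,.113]);CY=12.0/' h.py; python3 - <<'E'
from h import *
o=bot.get_obs();cadpose(o)
for a in((-90,120,15),(-65,95,15),(-50,75,15),(-48,60,15)): rel(*tgt(*a),o)
E
```

```text
caddy in cleat frame mm [  -0.8 -109.9  131.1] tilt 15.1 yaw -0.2
row [-0.3, 0.1, -0.0] [0.0056, 0.0007, -0.0221] | rows rot 0.0 lin 0.4
row [-0.3, 0.1, -0.0] [0.0232, 0.0006, -0.0527] | rows rot 0.0 lin 0.9
row [-0.3, 0.1, -0.0] [0.0386, 0.0005, -0.0724] | rows rot 0.0 lin 1.3
row [-0.3, 0.1, -0.0] [0.0526, 0.0004, -0.0783] | rows rot 0.0 lin 1.5
```

```bash
python3 -m handwheel '[[-0.3,0,0,0.0056,0.0007,-0.022,1],[-0.3,0,0,0.015,0.0007,-0.037,1],[-0.3,0,0,0.0232,0.0006,-0.0527,1],[-0.3,0,0,0.031,0.0005,-0.063,1],[-0.3,0,0,0.0386,0.0005,-0.0724,1],[-0.3,0,0,0.046,0.0004,-0.076,1],[-0.3,0,0,0.0526,0.0004,-0.0783,1],[-0.3,0,0,0.0526,0.0004,-0.0783,1],[-0.3,0,0,0.0526,0.0004,-0.0783,1]]' 60
python3 - <<'E'
from h import *
o=obs();cadpose(o)
p=bot.camera('wrist');save(p,'w5')
p=bot.camera('side');f=p['frame'][40:190,180:380,::-1];cv2.imwrite('pics/s5.png',cv2.resize(f,None,fx=4,fy=4,interpolation=cv2.INTER_CUBIC))
for a in((-48,52,15),(-49,46,13.5),(-49,40,12),(-49,35,10.5),(-49,30,9)): rel(*tgt(*a),o)
E
```

```text
time: 8.75
ee_pos: [0.5632, 0.2695, 0.2156]
tcp_rot: [0.2, 75.0, -77.7]
wrist_force: [0.0, 0.5, -1.8]
opening: 0.01
{'time': 8.75, 'q': [32.096, 20.3524, 25.8752, 100.7314, -14.1353, 110.7149], 'ee_pos': [0.5632, 0.2695, 0.2156], 'tcp_rot': [0.2453, 74.9539, -77.7275], 'wrist_force': [0.0141, 0.4841, -1.7673], 'opening': 0.01}
caddy in cleat frame mm [  0.1 -48.3  60.5] tilt 15.0 yaw 0.0
row [0.0, 0.0, -0.1] [0.0081, -0.0, -0.0024] | rows rot 0.0 lin 0.1
row [0.0, 1.5, -0.1] [0.0142, -0.0001, -0.0019] | rows rot 0.1 lin 0.2
row [0.0, 3.0, -0.1] [0.02, -0.0001, -0.0023] | rows rot 0.3 lin 0.3
row [0.0, 4.5, -0.1] [0.0249, -0.0001, -0.0025] | rows rot 0.4 lin 0.4
row [0.0, 6.0, -0.1] [0.0299, -0.0001, -0.0026] | rows rot 0.6 lin 0.5
```

View pics/s5.png

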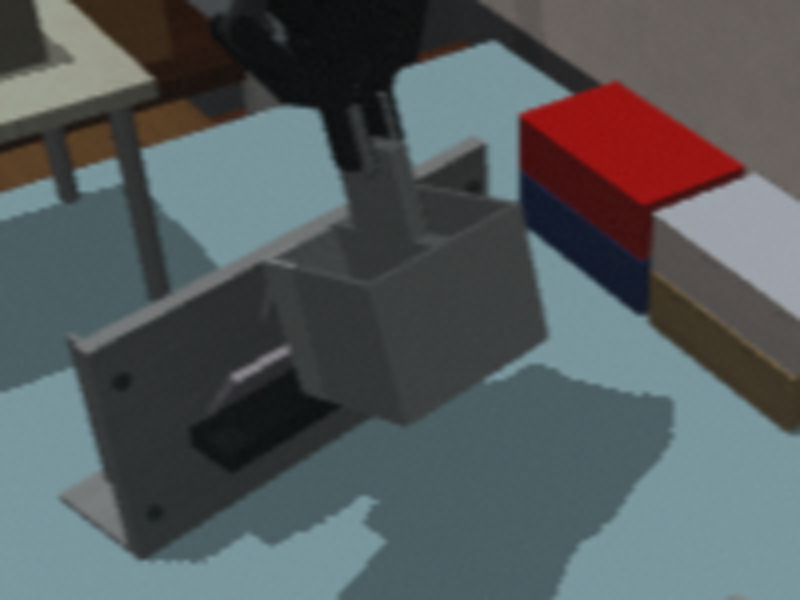

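View pics/w5.png

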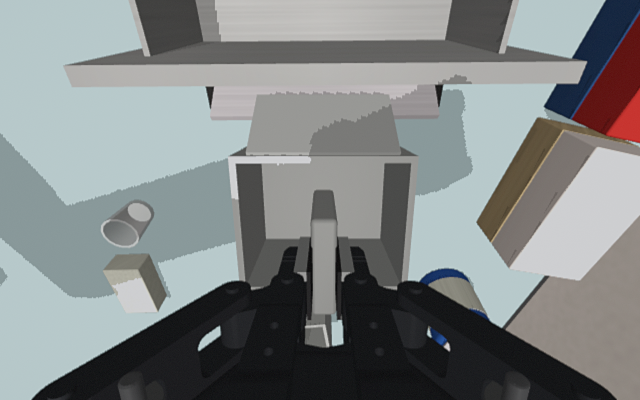

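The strip's edge (row 94) sits between the cleat (row 117) and the wall top (row 84), centred along the cleat (columns 210–438, strip 250–397). Now I lower and level.

```bash
python3 -m handwheel '[[0,0,0,0.004,0,-0.0015,1],[0,0,0,0.008,0,-0.0024,1],[0,0.8,0,0.011,0,-0.002,1],[0,1.5,0,0.0142,0,-0.002,1],[0,2.2,0,0.017,0,-0.002,1],[0,3,0,0.02,0,-0.0023,1],[0,3.8,0,0.0225,0,-0.0024,1],[0,4.5,0,0.025,0,-0.0025,1],[0,5.2,0,0.0275,0,-0.0026,1],[0,6,0,0.03,0,-0.0026,1],[0,6,0,0.03,0,-0.0026,1],[0,6,0,0.03,0,-0.0026,1]]' 60
python3 - <<'E'
from h import *
o=obs();cadpose(o)
p=bot.camera('wrist');save(p,'w6')
for a in((-49,25,7.5),(-49,20,6),(-49,15,4.5),(-49,10,3),(-49,6,1.5),(-49.5,3,0)): rel(*tgt(*a),o)
E
```

```text
time: 10.35
ee_pos: [0.5642, 0.2646, 0.1855]
tcp_rot: [0.2, 80.9, -77.7]
wrist_force: [-0.3, -0.2, -1.9]
opening: 0.0105
{'time': 10.35, 'q': [29.1511, 17.2347, 19.3511, 94.7685, -8.6664, 107.3019], 'ee_pos': [0.5642, 0.2646, 0.1855], 'tcp_rot': [0.2145, 80.9399, -77.7353], 'wrist_force': [-0.2902, -0.2034, -1.9167], 'opening': 0.0105}
caddy in cleat frame mm [ -0.  -48.9  29.5] tilt 9.1 yaw 0.1
row [0.0, 1.6, -0.0] [0.0045, 0.0, 0.0006] | rows rot 0.1 lin 0.1
row [0.0, 3.1, -0.0] [0.0095, 0.0, 0.0009] | rows rot 0.3 lin 0.2
row [0.0, 4.6, -0.0] [0.0145, 0.0, 0.0013] | rows rot 0.4 lin 0.2
row [0.0, 6.1, -0.0] [0.0195, 0.0, 0.0016] | rows rot 0.6 lin 0.3
row [0.0, 7.6, -0.0] [0.0236, 0.0, 0.0021] | rows rot 0.7 lin 0.4
row [0.1, 9.1, -0.0] [0.0268, 0.0, 0.0033] | rows rot 0.8 lin 0.4
```

View pics/w6.png

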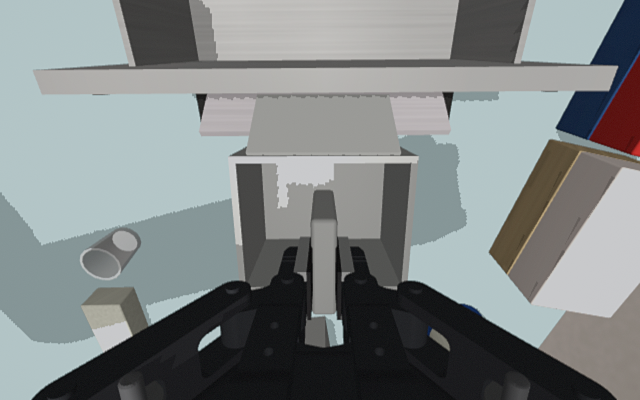

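The strip overlaps the cleat with no contact force, and its edge (row 95) is just in front of the wall. I'll continue to near home.

```bash
python3 -m handwheel '[[0,0.8,0,0.0025,0,0.0003,1],[0,1.6,0,0.0045,0,0.0006,1],[0,2.3,0,0.007,0,0.0008,1],[0,3.1,0,0.0095,0,0.001,1],[0,3.8,0,0.012,0,0.0011,1],[0,4.6,0,0.0145,0,0.0013,1],[0,5.3,0,0.017,0,0.0015,1],[0,6.1,0,0.0195,0,0.0016,1],[0,6.1,0,0.0195,0,0.0016,1],[0,6.1,0,0.0195,0,0.0016,1]]' 60
python3 - <<'E'
from h import *
o=obs();cadpose(o)
for a in((-49,8,2),(-49,6,1),(-49,4.5,0),(-49.5,3,0),(-49.5,1,0)): rel(*tgt(*a),o)
E
```

```text
time: 11.65
ee_pos: [0.5652, 0.2601, 0.1666]
tcp_rot: [0.8, 87.0, -77.2]
wrist_force: [0.4, 0.7, -1.6]
opening: 0.0108
{'time': 11.65, 'q': [26.0547, 14.9337, 14.8098, 90.5534, -2.8778, 104.0204], 'ee_pos': [0.5652, 0.2601, 0.1666], 'tcp_rot': [0.7715, 87.0437, -77.1772], 'wrist_force': [0.3945, 0.6988, -1.5923], 'opening': 0.0108}
caddy in cleat frame mm [  0.  -48.9  10. ] tilt 3.0 yaw 0.1
row [0.1, 1.0, -0.0] [0.0021, -0.0, 0.0008] | rows rot 0.1 lin 0.0
row [0.1, 2.0, -0.0] [0.0041, -0.0, 0.0014] | rows rot 0.2 lin 0.1
row [0.1, 3.0, -0.0] [0.0056, -0.0, 0.0021] | rows rot 0.3 lin 0.1
row [0.1, 3.0, -0.0] [0.0071, -0.0, 0.0025] | rows rot 0.3 lin 0.1
row [0.1, 3.0, -0.0] [0.0091, -0.0, 0.0024] | rows rot 0.3 lin 0.2
```

```bash
python3 -m handwheel '[[0,1,0,0.002,0,0.0008,1],[0,2,0,0.004,0,0.0014,1],[0,3,0,0.0056,0,0.0021,1],[0,3,0,0.006,0,0.0024,1],[0,3,0,0.007,0,0.0025,1],[0,3,0,0.007,0,0.0025,1],[0,3,0,0.007,0,0.0025,1]]' 60
python3 - <<'E'
from h import *
o=obs();cadpose(o)
p=bot.camera('wrist');save(p,'w7')
p=bot.camera('side');f=p['frame'][40:190,180:380,::-1];cv2.imwrite('pics/s7.png',cv2.resize(f,None,fx=4,fy=4,interpolation=cv2.INTER_CUBIC))
E
```

```text
time: 12.52
ee_pos: [0.5658, 0.2575, 0.1599]
tcp_rot: [132.7, 89.9, 54.7]
wrist_force: [-0.3, 1.4, 2.3]
opening: 0.0102
{'time': 12.525, 'q': [24.4487, 14.0201, 13.021, 88.93, 0.0414, 102.383], 'ee_pos': [0.5658, 0.2575, 0.1599], 'tcp_rot': [132.6693, 89.9178, 54.735], 'wrist_force': [-0.3338, 1.4083, 2.257], 'opening': 0.0102}
caddy in cleat frame mm [  0.1 -49.3   3.3] tilt -0.1 yaw 0.1
```

View pics/s7.png

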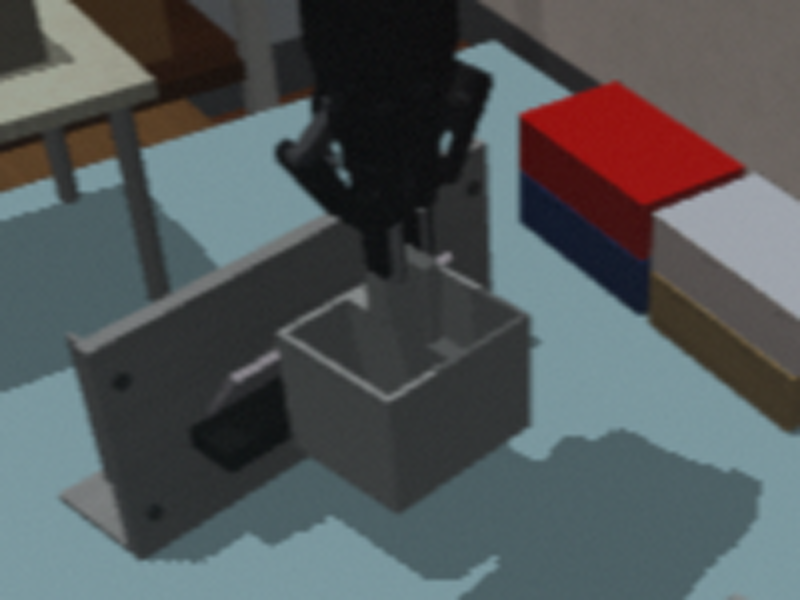

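View pics/w7.png

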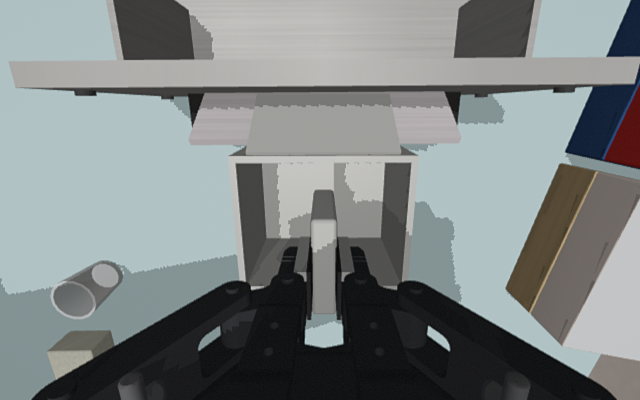

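Home geometry looks right and light contact is starting (Fz −1.6 → +2.3 N). I'll press down slightly more to seat it.

```bash
python3 -m handwheel '[[0,0,0,0.0005,0,0,1],[0,0,0,0.001,0,0,1],[0,0,0,0.0015,0,0,1],[0,0,0,0.0015,0,0,1]]' 40
python3 -c "
from h import *
o=obs();cadpose(o)"
```

```text
time: 13.12
ee_pos: [0.5659, 0.2575, 0.1587]
tcp_rot: [133.1, 89.9, 55.2]
wrist_force: [-0.9, 2.3, 5.5]
opening: 0.0105
{'time': 13.125, 'q': [24.4393, 13.9926, 12.8511, 88.7566, 0.0606, 102.378], 'ee_pos': [0.5659, 0.2575, 0.1587], 'tcp_rot': [133.1011, 89.8814, 55.1625], 'wrist_force': [-0.8679, 2.2814, 5.4565], 'opening': 0.0105}
caddy in cleat frame mm [  0.3 -49.2   2.1] tilt -0.1 yaw 0.1
```

Seated: modelled pose 2.1 mm above the cleat, which is home. Release.

```bash
python3 -m handwheel '[[0,0,0,0,0,0,0.6],[0,0,0,0,0,0,0.4],[0,0,0,0,0,0,0.1],[0,0,0,0,0,0,-0.1],[0,0,0,0,0,0,-0.1],[0,0,0,0,0,0,-0.1]]' 20
python3 - <<'E'
from h import *
o=obs()
p=bot.camera('wrist');save(p,'w8')
E
```

```text
time: 13.88
ee_pos: [0.5658, 0.2573, 0.1581]
tcp_rot: [142.8, 89.9, 64.9]
wrist_force: [0.2, -0.5, -0.4]
opening: 0.0469
{'time': 13.875, 'q': [24.4337, 14.0187, 12.8215, 88.7601, 0.0364, 102.3818], 'ee_pos': [0.5658, 0.2573, 0.1581], 'tcp_rot': [142.8214, 89.9439, 64.8734], 'wrist_force': [0.177, -0.4526, -0.4499], 'opening': 0.0469}
```

View pics/w8.png

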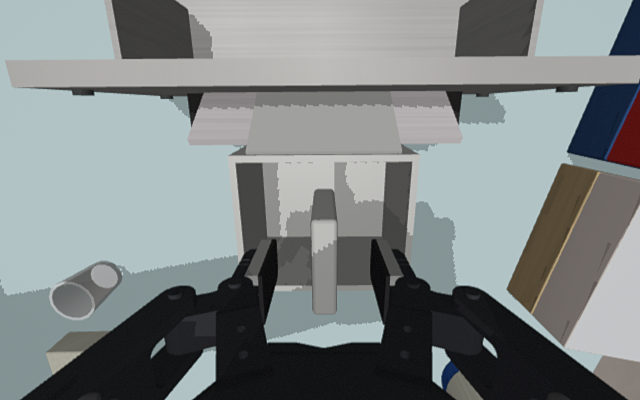

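The fingers are open either side of the plate (322,265) and the caddy hasn't moved. I'll retreat straight up.

```bash
python3 -m handwheel '[[0,0,0,-0.01,0,0,-0.1],[0,0,0,-0.04,0,0,-0.1],[0,0,0,-0.09,0,0,-0.1],[0,0,0,-0.13,0,0,-0.1],[0,0,0,-0.15,0,0,-0.1],[0,0,0,-0.15,0,0,-0.1],[0,0,0,-0.15,0,0,-0.1],[0,0,0,-0.15,0,0,-0.1]]' 20
python3 - <<'E'
from h import *
o=obs()
w=bot.camera('wrist');save(w,'w9')
p=cam('side');f=p['frame'][40:190,180:380,::-1];cv2.imwrite('pics/s9.png',cv2.resize(f,None,fx=4,fy=4,interpolation=cv2.INTER_CUBIC))
W=Ro.from_euler('z',CY,degrees=True)
for n,l in(('caddy_centre',(0,-49,2)),('caddy_strip',(0,29,-29)),('plain_centre',None)):
    a=bot.tip_of(n,p);print(n,[np.round(np.array(d['centre'])*[640,400],1).tolist() for d in a],proj(p,CL+W.apply(np.array(l)/1e3)) if l else '')
E
```

```text
time: 14.92
ee_pos: [0.5655, 0.257, 0.3069]
tcp_rot: [-107.2, 89.9, 174.9]
wrist_force: [0.2, -0.4, -0.4]
opening: 0.0467
{'time': 14.925, 'q': [24.4243, 18.7685, 35.488, 106.7869, 0.0382, 102.3733], 'ee_pos': [0.5655, 0.257, 0.3069], 'tcp_rot': [-107.1845, 89.9225, 174.8664], 'wrist_force': [0.2132, -0.3541, -0.4284], 'opening': 0.0467}
caddy_centre [[279.7, 124.8]] [281.50693092 125.90048753]
caddy_strip [[258.2, 125.3]] [260.04052493 123.25362356]
plain_centre [[367.5, 215.2]]
```

View pics/s9.png

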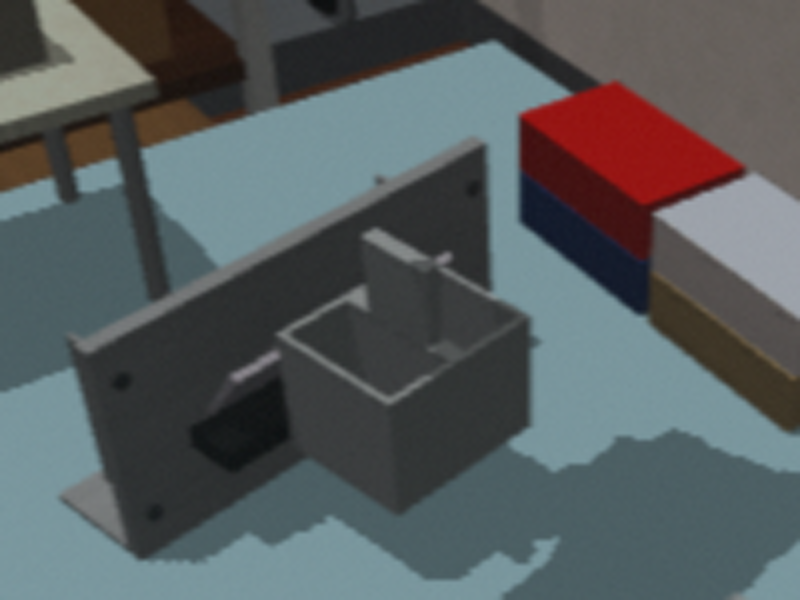

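View pics/w9.png

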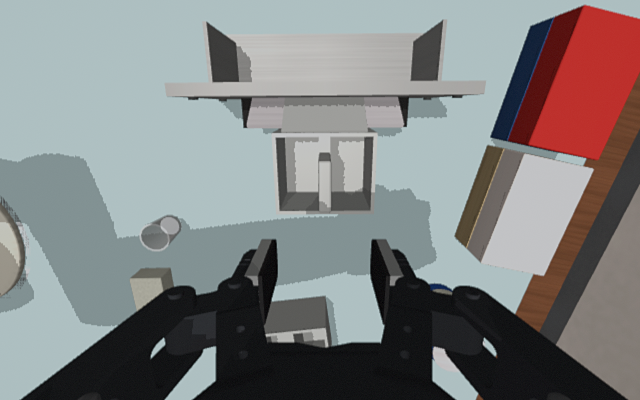

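The caddy hangs level and square, centred on the cleat (rim columns 273–377, cleat 243–408). The gripper is clear, and the plain caddy's detected position differs from its starting one by less than 1 px.

```bash
python3 -c "
from workcell import bot
print(bot.job_done())"
```

```text
the job is handed in; nothing more can be done
None
```

The caddy with the strip is hanging on the cleat, released, and I handed the job in at about 15 s of the 42 s limit.

I gripped it by its plate, brought it to the cleat tipped 15° front-up, then lowered and levelled it in steps until the contact force read about 5 N. I opened the fingers and backed straight up.

- **Seating:** at release the arm's own reading put the caddy's centre at about (0.3, −49.2, 2.1) mm in the cleat frame. Home is (0, −49, 2) mm. It was level and parallel to within 0.2°.
- **After release:** the side view showed the caddy's centre and strip within about 3 pixels of the predicted home position. The wrist view showed it square and midway along the cleat, with the gripper clear and no force on the wrist.
- **Other caddy:** the detected position is within about 1 pixel of where it started.
- **Checks that failed:** the networks missed the caddy strip in one top view, where the arm was in the way, and missed one listed point in an early picture. Neither affected the result.

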